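Take the bore of the taller bushing with a telescoping gauge

ROBOT

A 6-joint arm with a two-finger parallel gripper is mounted at the origin on a cart in front of the work surface, level with it; the furniture and walls round the work are solid. World frame = base frame: x ahead of the robot, y to its left, z up, the work surface at z = 0. Lengths are in mm, angles in rad, forces in N, time in s.
With the tool pointing down it reaches from about 300 to 775 mm from the base axis. Payload 14.6 kg.
Tool frame: the origin (TCP) lies midway between the tips of the shut fingers; the grasp point (between the pads) lies 19 mm behind it; z points along the fingers, y is the direction in which the jaws open and shut (so a half turn about z gives the same grasp; the last joint's range is limited). The gripper opens to 94 mm and grips with 3 to 60 N. Pads are 16 mm wide; open, the fingers measure 119 mm over their backs; the gripper's body (75 mm by 177 mm) begins 78 mm behind the grasp point.
Start: joints at [-1.394, 0.3, 1.521, -0, 1.321, -0.067], TCP at [132.759, -533.727, 205.446] pointing down, gripper open.
Joint ranges: [-3.03, 3.03], [-0.79, 2.21], [0.23, 2.52], [-1.04, 4.18], [0, 3.07], [-2.55, 2.55]. Speed limits (rad/s): [2.22, 2.22, 2.57, 3.14, 3.14, 3.14].

INTERFACE

Orientations are given as [roll, pitch, yaw] about the fixed x, y, z axes, in that order (R = Rz(yaw) Ry(pitch) Rx(roll)).
In Python, from cell import manip gives the robot as it stands.
- The arm moves only by the tool play_rows, never from a script. Its argument "commands" is a list of rows, each an object of numbers: "x", "y", "z": the shift along the tool's x, y, z in m; "wx", "wy", "wz": the turn, a rotation vector about the tool's x, y, z in degrees; "grip": the opening, from 0 (shut) to 1 (fully open). In form: [{"x": .., "y": .., "z": .., "wx": .., "wy": .., "wz": .., "grip": ..}, ...]. A call has 1 to 20 rows; each row shifts and turns the commanded pose from where the row before left it, along the tool's axes as they then stand; what a row does not reach is not made up. A row lasts 1/8 s, in which the tool goes at most 62.5 mm and 10.7 degrees, less where a joint would pass 70% of its speed; a pose out of reach is approached as far as the arm can. A call is refused whole if a number of a shift passes 0.0625 or a number of a turn 10.7, either way. A call with a gripper value outside its range is refused whole. The fingers move at their own pace and stop on an object; "squeeze" is the grip in N (left out, the last holds). Time passes only in rows, so rows that do not move let the fingers close. It gives the time, the measured TCP pose, the force and the opening at its end, in the units of the state.
- manip.read_state(): the state, without advancing time (a new reading comes with each control period).
- manip.camera(name): name is "scene" or "top" or "wrist"; returns (picture, depth): 400x640x3 uint8, red, green, blue; 400x640 float32, mm along the optical axis (not along the pixel's ray), 0 where there is no reading.
- manip.camera_info(name): a dict with "intrinsics" (3x3 intrinsics, pixels), "camera_from_world" (4x4, takes a point from world to camera coordinates); the wrist camera has in their place "tool_from_camera" (4x4, takes a point from camera to tool coordinates, whose origin is the TCP and whose axes are the flange's). Camera axes: x right, y up, looking along -z (the intrinsics and any distortion apply to the point x, -y, -z); pixel columns grow to the right and rows downward; lengths in mm; the calibration is good to about 2 mm. A picture is of the moment at which its call begins: read the wrist's pose just before it. camera_info takes no time and is no camera call.
- manip.sign_off(): hands the job in, once; it reports no verdict.
The state is a dict: "clock": time; "joints": joint angles; "qd": joint speeds; "effort": joint torques, N m; "eef_pos": TCP position; "eef_rot": TCP orientation; "wrist_force": force on the tool from outside, world axes, zero at the start; "moment": the same for the moment, N m; "finger_gap": finger opening in mm.
Only numpy, scipy, OpenCV 4.12 (cv2) and the standard library are available. Lean on these libraries where they do the work, as an engineer would, in place of code of your own. Each camera call takes 0.05 s, during which the arm holds its last target.

TASK

Take the bore of the taller of the two metal bushings with the telescoping gauge that hangs in the wooden stand: hold it by its handle, lower it upright into the bore until its stop disc rests on the rim and the plungers bear on the wall, then press the handle down to lock them. Lift the gauge straight out, still locked at that width, and hang it upright in the hole of its stand again. Do not shove the bushings about or knock them over.

Things in the scene. Friction and masses are not known exactly. Their poses are not given: they have to be found in the camera images.
- gauge_handle (a point): Centre of the gauge's knurled steel handle: an upright cylinder, 26 mm thick, 64 mm long, with a flat cap 34 mm wide and 8 mm thick on top. On the axis, half-way up, 51 mm above the underside of the stop disc unlocked, 41 mm locked; z up the axis. The gauge (about 240 g) hangs from the handle when that is held; it may be gripped and set in the bore at any yaw.
- gauge_disc (a point): Centre of the underside of the gauge's steel stop disc, 88 mm wide, 5 mm thick; z up the axis. Below it a hub 26 mm wide, 10 mm long, then a stem with a cross tube 16 mm thick and 30 mm long along the gauge's y axis; the tube's axis is 32 mm, the lowest point 40 mm below the disc. At the start the disc lies on the stand's top, the cross tube in the hole.
- left_tip (a point): Outermost point of the round-ended plunger (12 mm thick) on the +y end of the cross tube. Light springs (about 1 N) push both plungers out: tips 54 mm apart fully out, 30 mm fully in. A conical mouth presses them in as the gauge is lowered; its own weight is enough for that.
- right_tip (a point): Outermost point of the matching plunger on the -y end of the cross tube.
- lock (a joint): How far the handle is pressed down the stem, in m: 0 unlocked (10 mm of bare stem shows under it), 0.010 locked, at its stop. Stiff: it stays where left, carries the gauge's weight, and with the disc resting on something needs a push of about 10 N, rising to 15 N; pushing the gripped handle down 10 mm does it. The last 3 mm clamp the plungers where they are.
- tall_bushing_mouth (a point): Centre of the top rim of the taller bushing, on its axis, z up: a turned steel sleeve standing loose on the worktop, 92 mm in diameter (95 at a bead near the foot), 80 mm high, about 1.5 kg. Its bore is 44 mm wide, open right through, and flares over the top 20 mm to a conical mouth 65 mm wide. The stop disc comes to rest on this rim.
- short_bushing_mouth (a point): Centre of the top rim of the shorter bushing, the wrong one: the same steel sleeve, 92 mm in diameter, but 56 mm high and with a 36 mm bore; its mouth is also 65 mm wide.
- stand_hole (a point): Centre of the hole of the gauge stand, at the level of its top face: a square block of light wood, 110 x 110 x 60 mm, fixed to the worktop, with a round hole 66 mm in diameter right through. The gauge hangs in it by its stop disc, plungers in the hole. z is up.
Mind the look-alikes: they are no part of the job. What is shaped like the part that bears gauge_handle but orange is not meant.

How it is judged (in metres and radians):
On the way, in this order (a step that is already met when the one before it is completed fails the run):
1. the gauge's head is down in the bore of the taller bushing, handle not yet pressed (horizontal distance between gauge_disc and tall_bushing_mouth below 0.01 m and angle between gauge_disc's own z axis and vertical below 0.17 rad and z of gauge_disc in the frame of tall_bushing_mouth below 0.014 m and value of joint lock below 0.005 m), for 0.05 s.
2. the gauge is locked in the bore of the taller bushing, its disc on the rim (horizontal distance between gauge_disc and tall_bushing_mouth below 0.01 m and angle between gauge_disc's own z axis and vertical below 0.17 rad and z of gauge_disc in the frame of tall_bushing_mouth below 0.004 m and value of joint lock above 0.008 m and distance between left_tip and right_tip between 0.04 and 0.049 m), for 0.1 s.
At the end, for the whole second after the job is handed in: The gauge hangs upright (within 10 degrees) in its stand, disc lying on the stand's top (within 6 mm) and within 20 mm of the hole's centre, released and at rest; the handle is still pressed in (lock above 7 mm) and the plunger tips are still 40 to 49 mm apart, the width taken in the 44 mm bore (horizontal distance between gauge_disc and stand_hole below 0.02 m and z of gauge_disc in the frame of stand_hole between -0.006 and 0.006 m and angle between gauge_disc's own z axis and vertical below 0.17 rad and value of joint lock above 0.007 m and distance between left_tip and right_tip between 0.04 and 0.049 m and linear speed of gauge below 0.02 m/s and contact force between the fingers and gauge below 0.1 N); the robot touches nothing.
It fails at once if a bushing is knocked over or shoved more than 4 cm (distance of any of tall_bushing_mouth, short_bushing_mouth from where it was at the start of the episode above 0.04 m).
It also fails if it takes over 54 s, if anything falls off the work surface, if the arm or the gripper's body presses on something with over 40 N, if the wrist force passes 120 N, or if a joint passes its speed limit or range.

## Working session

There is one attempt and no reset: what is moved stays moved. The work goes in short steps, Python scripts to look and compute and a tool call to move; the robot and the scene stay as the last step left them, time stands still between calls to the robot, and variables do not carry over. Pictures are saved under pics/ and viewed, and the job is handed in when it is done.

Besides the shell and the picture viewer there is one more tool, called after ">>>" by a JSON object that holds its "fn" and its "kwargs", one argument or row to a line. play_rows: Moves the arm, as the interface text tells. Its arguments: {"type":"object","properties":{"commands":{"type":"array"},"squeeze":{"type":"number"}},"required":["commands"]}

```bash
mkdir -p pics; cat > h.py <<'E'
import numpy as np, cv2
from cell import manip
def snap(n,f):
    p,d=manip.camera(n); cv2.imwrite('pics/'+f+'.png',p[:,:,::-1]); np.save('pics/'+f+'.npy',d); return p,d
def toworld(n,u,v,d,T=None):
    i=manip.camera_info(n);K=np.array(i['intrinsics'])
    pc=np.array([(u-K[0,2])/K[0,0]*d,-(v-K[1,2])/K[1,1]*d,-d,1])
    return (np.linalg.inv(np.array(i['camera_from_world']))@pc)[:3]
E
python3 - <<'E'
from h import *
print(manip.read_state())
for n in('scene','top'): snap(n,n+'0'); print(manip.camera_info(n))
print(manip.camera_info('wrist'))
E
```

```text
{'clock': 0.0, 'joints': array([-1.39360611e+00,  3.00438464e-01,  1.52160985e+00,  2.92456268e-05,
        1.32074330e+00, -6.66081132e-02]), 'qd': array([ 0.00053047, -0.00044807,  0.00083337, -0.00089389, -0.00061631,
       -0.00038881]), 'effort': array([ 1.36013603e-05, -5.31809449e+01, -3.52735555e+01,  7.08349259e-02,
        2.43481679e-02, -7.48760294e-05]), 'eef_pos': array([ 132.71447217, -533.45331168,  204.89207905]), 'eef_rot': array([-3.14039824e+00, -1.08066036e-04,  2.43791011e-01]), 'wrist_force': array([ 0.12286028, -0.24667176,  0.62193566]), 'moment': array([-0.01940597, -0.00346238, -0.00430662]), 'finger_gap': 94.26135296741026}
{'intrinsics': array([[447.39986927,   0.        , 326.28698204],
       [  0.        , 447.39986927, 196.32453869],
       [  0.        ,   0.        ,   1.        ]]), 'camera_from_world': array([[-4.42307319e-01, -8.96751448e-01,  1.41801577e-02,
         1.86382274e+02],
       [ 3.77917066e-01, -1.72015915e-01,  9.09719306e-01,
        -2.88702325e+02],
       [-8.13352892e-01,  4.07734431e-01,  4.14981574e-01,
        -8.36709322
[... 458 characters left out ...]
    [-1.29486077e-01,  1.37543542e-02,  9.91485841e-01,
        -1.24008577e+03],
       [ 0.00000000e+00,  0.00000000e+00,  0.00000000e+00,
         1.00000000e+00]])}
{'intrinsics': array([[343.09884355,   0.        , 324.19759338],
       [  0.        , 343.09884355, 197.95305889],
       [  0.        ,   0.        ,   1.        ]]), 'tool_from_camera': array([[-7.94012064e-06,  9.67975037e-01,  2.51046466e-01,
         7.23067804e+01],
       [ 9.99999519e-01,  2.53808816e-04, -9.46997922e-04,
         1.80245681e+00],
       [-9.80388155e-04,  2.51046337e-01, -9.67974574e-01,
        -1.80327947e+02],
       [ 0.00000000e+00,  0.00000000e+00,  0.00000000e+00,
         1.00000000e+00]])}
```

View pics/scene0.png

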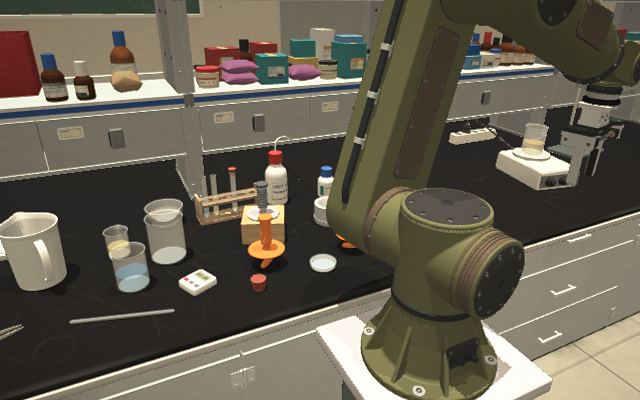

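View pics/top0.png

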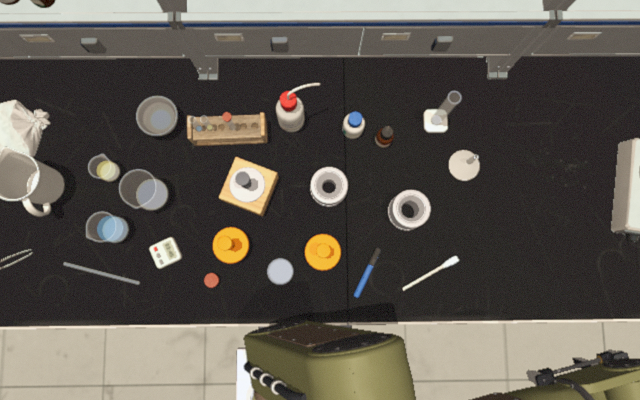

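The top view shows the wooden stand with the steel gauge at about (247,183). There are two orange look-alikes, at (231,245) and (322,252), which don't fit the description. The bushings are at (329,187) and (409,209), so I'll measure their heights and enlarge the crop.

```bash
cat >> h.py <<'E'
def cloud(n,d):
    i=manip.camera_info(n);K=np.array(i['intrinsics'])
    v,u=np.mgrid[:400,:640]
    pc=np.stack([(u-K[0,2])/K[0,0]*d,-(v-K[1,2])/K[1,1]*d,-d,np.ones_like(d)],-1)
    W=(pc@np.linalg.inv(np.array(i['camera_from_world'])).T)[...,:3]; W[d<=0]=np.nan; return W
def fitc(P):
    A=np.c_[2*P,np.ones(len(P))];s=np.linalg.lstsq(A,(P**2).sum(1),rcond=None)[0]
    return s[:2],np.sqrt(s[2]+s[0]**2+s[1]**2)
E
python3 - <<'E'
from h import *
d=np.load('pics/top0.npy');W=cloud('top',d)
im=cv2.imread('pics/top0.png')
cv2.imwrite('pics/c0.png',cv2.resize(im[140:280,200:450],None,fx=3.2,fy=3.2,interpolation=2))
def win(u0,u1,v0,v1): return W[v0:v1,u0:u1].reshape(-1,3)
for nm,w in dict(b1=(305,355,160,212),b2=(382,438,182,236),gauge=(215,285,150,220),o1=(205,255,220,270),o2=(300,346,228,276)).items():
    P=win(*w);P=P[np.isfinite(P[:,0])]
    z=P[:,2]; print(nm,np.percentile(z,[1,50,90,99,100]).round(1))
    h=np.histogram(z,bins=np.arange(-10,160,4)); print([(int(b),int(c)) for c,b in zip(*h) if c>5])
    for lo,hi in [(46,62),(70,90),(56,64.),(90,108),(130,160)]:
        s=P[(z>lo)&(z<hi)]
        if len(s)>15:
            c,r=cv2.minEnclosingCircle(s[:,:2].astype(np.float32)); print(lo,hi,len(s),s.mean(0).round(1),np.round(c,1),round(r,1))
E
```

```text
b1 [-7.4  1.3 55.  58.9 62.2]
[(-10, 46), (-6, 511), (-2, 817), (2, 181), (6, 14), (10, 23), (14, 32), (18, 14), (22, 10), (26, 12), (30, 13), (34, 36), (38, 74), (42, 84), (46, 103), (50, 266), (54, 284), (58, 60)]
46 62 713 [555.  -73.7  53.7] [555.1 -74.1] 45.9
56 64.0 171 [550.8 -71.9  57.7] [554.1 -73.6] 45.2
b2 [-6.5  1.2 78.7 82.7 85.8]
[(-10, 57), (-6, 617), (-2, 968), (2, 219), (6, 26), (10, 26), (14, 28), (18, 25), (22, 14), (26, 15), (30, 19), (34, 14), (38, 18), (42, 17), (46, 18), (50, 13), (54, 25), (58, 43), (62, 62), (66, 69), (70, 96), (74, 255), (78, 318), (82, 55)]
46 62 99 [ 485.8 -264.6   55.7] [ 482.4 -257.9] 42.5
70 90 724 [ 491.4 -272.4   77.8] [ 491.3 -272.1] 46.2
56 64.0 88 [ 487.7 -266.3   60.6] [ 483.3 -259.4] 42.6
gauge [ -6.8   2.1  64.7 150.8 154.4]
[(-10, 100), (-6, 886), (-2, 1428), (2, 327), (6, 27), (10, 19), (14, 11), (18, 9), (22, 14), (26, 14), (30, 11), (34, 22), (38, 11), (42, 10), (46, 16), (50, 36), (54, 346), (58, 692), (62, 555), (66, 135), (142, 6), (146, 91), (150, 72)]
46 62 1090 [553.  124.9  58.4] [555.8 126.2] 76.7
56 64.0 1237 [552.9 126.4  60.2] [556.3 126.4] 76.6
130 160 171 [556.  127.7 149.8] [556.1 127.9] 16.8
o1 [ -7.2   1.3  47.4 131.9 135.9]
[(-10, 70), (-6, 516), (-2, 753), (2, 153), (34, 12), (38, 210), (42, 439), (46, 135), (122, 12), (126, 87), (130, 61), (134, 7)]
46 62 141 [409.1 167.9  47.5] [409. 170.] 43.4
130 160 68 [408.6 171.  131.7] [408.2 170. ] 16.4
o2 [ -7.    1.8  47.2 132.  134.7]
[(-10, 47), (-6, 438), (-2, 622), (2, 100), (34, 10), (38, 193), (42, 478), (46, 136), (122, 15), (126, 84), (130, 65)]
46 62 138 [389.1 -55.8  47.2] [389.7 -56.2] 43.3
130 160 68 [388.1 -57.3 131.6] [389.2 -56. ] 16.2
```

View pics/c0.png

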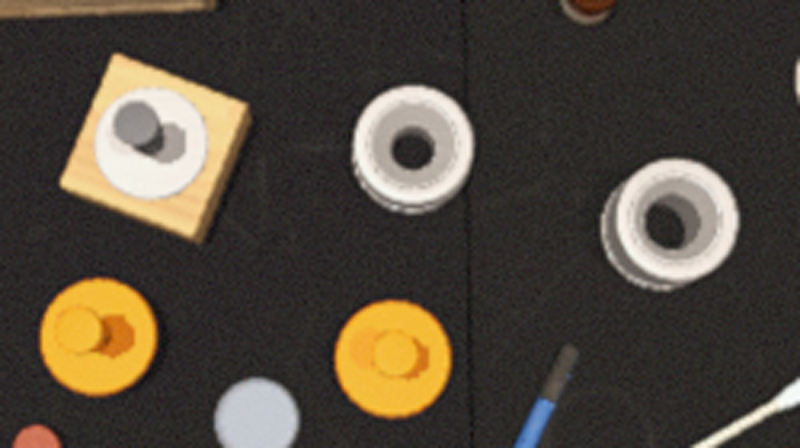

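The two bushing rims measure about 56 mm at pixel (329,187) and about 80 mm at (409,209). The tall one is therefore the right-hand bushing, at world (491,-272). The only grey steel gauge, the one hanging in wood, is at (556,127). Before moving I'll check clearances around the stand.

```bash
python3 - <<'E'
from h import *
d=np.load('pics/top0.npy');W=cloud('top',d).reshape(-1,3);W=W[np.isfinite(W[:,0])]
for x in range(350,760,40):
    print(x,[int(np.nanmax(np.r_[0,W[(abs(W[:,0]-x)<20)&(abs(W[:,1]-y)<20)][:,2]])) for y in range(320,-420,-40)])
E
```

```text
350 [19, 4, 31, 42, 46, 5, 22, 21, 43, 49, 49, 5, 21, 18, 5, 6, 5, 7, 10]
390 [22, 5, 6, 130, 135, 47, 16, 18, 47, 134, 133, 5, 16, 19, 5, 5, 6, 7, 9]
430 [22, 7, 7, 132, 135, 49, 5, 4, 42, 49, 50, 4, 5, 5, 80, 82, 6, 5, 5]
470 [4, 5, 6, 41, 49, 61, 61, 6, 6, 6, 5, 5, 5, 6, 83, 85, 83, 6, 4]
510 [113, 8, 6, 62, 69, 70, 66, 5, 8, 61, 59, 56, 5, 5, 83, 84, 85, 5, 5]
550 [113, 6, 6, 62, 151, 154, 69, 6, 7, 61, 55, 61, 4, 8, 80, 82, 5, 5, 5]
590 [5, 5, 5, 56, 71, 149, 68, 59, 5, 60, 59, 62, 7, 7, 5, 7, 6, 6, 41]
630 [8, 5, 6, 4, 64, 64, 6, 9, 6, 7, 5, 6, 6, 5, 6, 6, 8, 7, 43]
670 [6, 80, 67, 66, 67, 68, 80, 6, 8, 5, 5, 62, 61, 86, 84, 6, 6, 6, 7]
710 [54, 82, 138, 136, 151, 66, 82, 166, 168, 5, 8, 102, 101, 85, 86, 6, 13, 188, 14]
750 [55, 73, 59, 62, 64, 65, 79, 194, 210, 203, 5, 63, 94, 6, 5, 4, 14, 189, 11]
```

>>> {"fn": "play_rows", "kwargs": {
  "commands": [
    {"z": -0.04, "grip": 1},
    {"x": 0.02, "y": -0.04, "wz": 7},
    {"x": 0.03, "y": -0.05, "wz": 7},
    {"x": 0.03, "y": -0.05},
    {"x": 0.03, "y": -0.05},
    {"x": 0.03, "y": -0.05}
  ]
}}

```text
$.commands[0]: bad value
```

>>> {"fn": "play_rows", "kwargs": {
  "commands": [
    {"x": 0.0, "y": 0.0, "z": -0.04, "wx": 0.0, "wy": 0.0, "wz": 0.0, "grip": 1.0}
  ]
}}

```text
clock: 0.22
eef_pos: [132.5, -532.6, 243.1]
eef_rot: [-3.135, -0.0, 0.244]
wrist_force: [-0.8, -0.4, 1.0]
finger_gap: 94.0
```

>>> {"fn": "play_rows", "kwargs": {
  "commands": [
    {"x": 0, "y": 0, "z": 0, "wx": 0, "wy": 0, "wz": 7, "grip": 1},
    {"x": 0, "y": 0, "z": 0, "wx": 0, "wy": 0, "wz": 7, "grip": 1},
    {"x": 0.02, "y": -0.02, "z": 0, "wx": 0, "wy": 0, "wz": 0, "grip": 1},
    {"x": 0.03, "y": -0.04, "z": 0, "wx": 0, "wy": 0, "wz": 0, "grip": 1},
    {"x": 0.03, "y": -0.05, "z": 0, "wx": 0, "wy": 0, "wz": 0, "grip": 1},
    {"x": 0.03, "y": -0.05, "z": 0, "wx": 0, "wy": 0, "wz": 0, "grip": 1},
    {"x": 0.03, "y": -0.05, "z": 0, "wx": 0, "wy": 0, "wz": 0, "grip": 1},
    {"x": 0.03, "y": -0.05, "z": 0, "wx": 0, "wy": 0, "wz": 0, "grip": 1},
    {"x": 0.03, "y": -0.05, "z": 0, "wx": 0, "wy": 0, "wz": 0, "grip": 1},
    {"x": 0.03, "y": -0.05, "z": 0, "wx": 0, "wy": 0, "wz": 0, "grip": 1},
    {"x": 0.03, "y": -0.05, "z": 0, "wx": 0, "wy": 0, "wz": 0, "grip": 1},
    {"x": 0.03, "y": -0.05, "z": 0, "wx": 0, "wy": 0, "wz": 0, "grip": 1},
    {"x": 0.03, "y": -0.05, "z": 0, "wx": 0, "wy": 0, "wz": 0, "grip": 1},
    {"x": 0.03, "y": -0.05, "z": 0, "wx": 0, "wy": 0, "wz": 0, "grip": 1},
    {"x": 0.03, "y": -0.04, "z": 0, "wx": 0, "wy": 0, "wz": 0, "grip": 1},
    {"x": 0.02, "y": -0.02, "z": 0, "wx": 0, "wy": 0, "wz": 0, "grip": 1},
    {"x": 0, "y": 0, "z": 0, "wx": 0, "wy": 0, "wz": 0, "grip": 1}
  ]
}}

```text
clock: 2.35
eef_pos: [533.4, 87.2, 244.5]
eef_rot: [3.142, 0.001, 0.001]
wrist_force: [-1.0, -1.6, 0.2]
finger_gap: 94.1
```

```bash
cat >> h.py <<'E'
from scipy.spatial.transform import Rotation as R
def wristT():
    s=manip.read_state(); T=np.eye(4);T[:3,:3]=R.from_euler('xyz',s['eef_rot']).as_matrix();T[:3,3]=s['eef_pos']
    return T@np.array(manip.camera_info('wrist')['tool_from_camera'])
def wcloud(d,T):
    K=np.array(manip.camera_info('wrist')['intrinsics']);v,u=np.mgrid[:400,:640]
    pc=np.stack([(u-K[0,2])/K[0,0]*d,-(v-K[1,2])/K[1,1]*d,-d,np.ones_like(d)],-1)
    W=(pc@T.T)[...,:3];W[d<=0]=np.nan;return W
E
python3 - <<'E'
from h import *
T=wristT();p,d=snap('wrist','w1');np.save('pics/w1T.npy',T)
W=wcloud(d,T).reshape(-1,3);W=W[np.isfinite(W[:,0])]
for lo,hi in[(140,160),(50,72)]:
    s=W[(W[:,2]>lo)&(W[:,2]<hi)&(np.hypot(W[:,0]-556,W[:,1]-127)<(60 if lo>100 else 110))]
    if len(s)>5:
        c,r=cv2.minEnclosingCircle(s[:,:2].astype(np.float32));print(len(s),s.mean(0),c,r)
E
```

```text
1332 [554.29994217 124.83790636 151.84207904] (553.5360107421875, 125.26983642578125) 17.084529876708984
9134 [558.09995423 121.70231603  63.08932753] (553.1604614257812, 123.78890991210938) 77.40621185302734
```

View pics/w1.png

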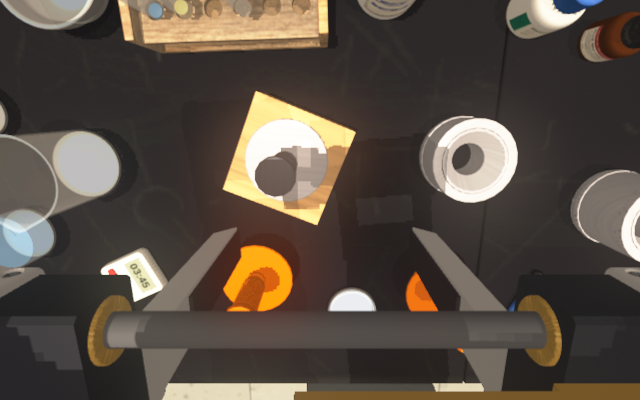

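The wrist view shows the gauge cap at (277,176) and the short bushing at (467,159). The cap lies at about (555,126.5), agreeing with the top view to within 3 mm. I'll centre on it and descend.

>>> {"fn": "play_rows", "kwargs": {
  "commands": [
    {"x": 0.0215, "y": -0.039, "z": 0, "wx": 0, "wy": 0, "wz": 0, "grip": 1},
    {"x": 0, "y": 0, "z": 0.03, "wx": 0, "wy": 0, "wz": 0, "grip": 1},
    {"x": 0, "y": 0, "z": 0.03, "wx": 0, "wy": 0, "wz": 0, "grip": 1},
    {"x": 0, "y": 0, "z": 0.03, "wx": 0, "wy": 0, "wz": 0, "grip": 1},
    {"x": 0, "y": 0, "z": 0.03, "wx": 0, "wy": 0, "wz": 0, "grip": 1},
    {"x": 0, "y": 0, "z": 0.02, "wx": 0, "wy": 0, "wz": 0, "grip": 1},
    {"x": 0, "y": 0, "z": 0.012, "wx": 0, "wy": 0, "wz": 0, "grip": 1},
    {"x": 0, "y": 0, "z": 0, "wx": 0, "wy": 0, "wz": 0, "grip": 1}
  ]
}}

```text
clock: 3.4
eef_pos: [554.3, 124.5, 93.3]
eef_rot: [3.141, 0.001, -0.001]
wrist_force: [-0.3, -0.2, -0.2]
finger_gap: 94.3
```

```bash
python3 - <<'E'
from h import *
snap('wrist','w2');snap('scene','s2')
E
```

```text
(no output)
```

View pics/w2.png

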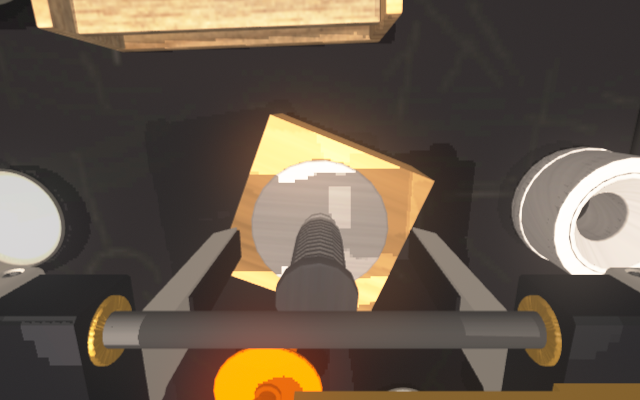

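The handle, with its cap at (317,285), is centred between the fingers. Closing the gripper.

>>> {"fn": "play_rows", "kwargs": {
  "commands": [
    {"x": 0, "y": -0.001, "z": 0, "wx": 0, "wy": 0, "wz": 0, "grip": 0.5},
    {"x": 0, "y": 0, "z": 0, "wx": 0, "wy": 0, "wz": 0, "grip": 0.35},
    {"x": 0, "y": 0, "z": 0, "wx": 0, "wy": 0, "wz": 0, "grip": 0.2},
    {"x": 0, "y": 0, "z": 0, "wx": 0, "wy": 0, "wz": 0, "grip": 0.1},
    {"x": 0, "y": 0, "z": 0, "wx": 0, "wy": 0, "wz": 0, "grip": 0.1},
    {"x": 0, "y": 0, "z": 0, "wx": 0, "wy": 0, "wz": 0, "grip": 0.1},
    {"x": 0, "y": 0, "z": 0, "wx": 0, "wy": 0, "wz": 0, "grip": 0.1},
    {"x": 0, "y": 0, "z": 0, "wx": 0, "wy": 0, "wz": 0, "grip": 0.1}
  ],
  "squeeze": 40
}}

```text
clock: 4.5
eef_pos: [554.6, 126.1, 93.5]
eef_rot: [-3.141, -0.0, -0.0]
wrist_force: [0.7, 1.6, 0.2]
finger_gap: 32.9
```

>>> {"fn": "play_rows", "kwargs": {
  "commands": [
    {"x": 0, "y": 0, "z": 0, "wx": 0, "wy": 0, "wz": 0, "grip": 0.1},
    {"x": 0, "y": 0, "z": 0, "wx": 0, "wy": 0, "wz": 0, "grip": 0.1},
    {"x": 0, "y": 0, "z": 0, "wx": 0, "wy": 0, "wz": 0, "grip": 0.1},
    {"x": 0, "y": 0, "z": 0, "wx": 0, "wy": 0, "wz": 0, "grip": 0.1}
  ]
}}

```text
clock: 5.0
eef_pos: [554.7, 126.1, 93.5]
eef_rot: [-3.141, -0.0, -0.001]
wrist_force: [-0.2, 2.2, 1.2]
finger_gap: 32.5
```

```bash
python3 - <<'E'
from h import *
p,d=snap('wrist','w3');cv2.imwrite('pics/w3c.png',cv2.resize(p[180:340,220:430,::-1],None,fx=3.5,fy=3.5))
p,d=snap('scene','s3');cv2.imwrite('pics/s3c.png',cv2.resize(p[150:280,190:350,::-1],None,fx=4,fy=4))
E
```

```text
(no output)
```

View pics/w3c.png

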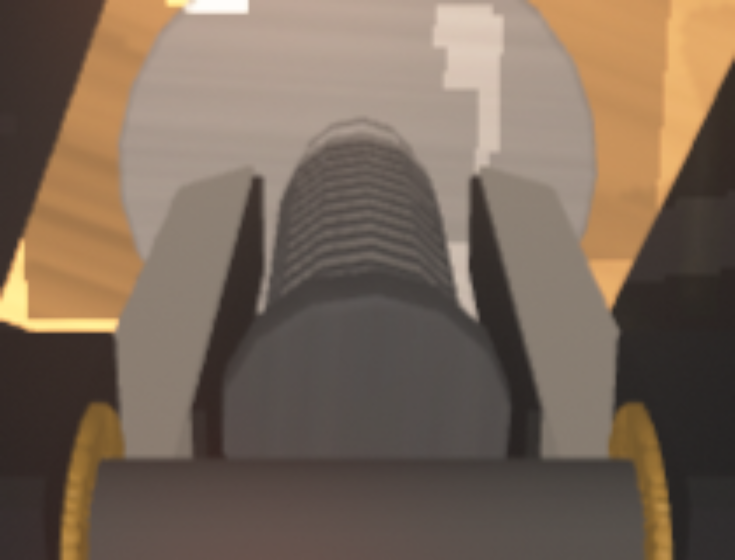

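View pics/s3c.png

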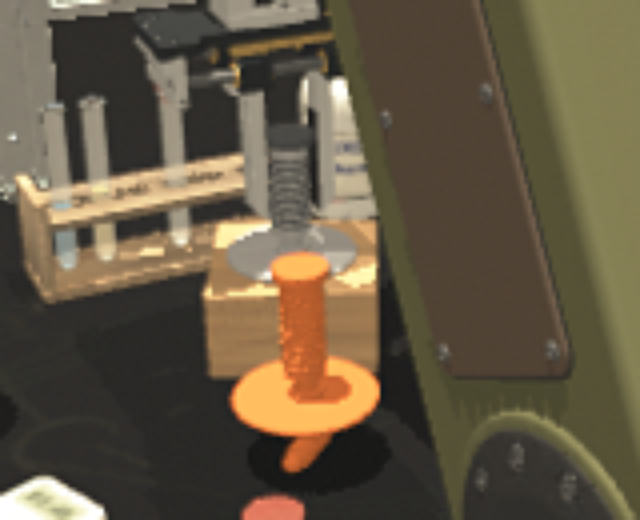

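```bash
python3 - <<'E'
from h import *
d=np.load('pics/w3.npy');C=np.array(manip.camera_info('wrist')['tool_from_camera'])
P=wcloud(d,C)
for v in range(225,312,6):
    print(v,[(u,*P[v,u].round(0).astype(int)) for u in range(260,385,6) if np.isfinite(P[v,u,0]) and P[v,u,2]<30])
E
```

```text
225 [(260, np.int64(1), np.int64(-39), np.int64(27)), (266, np.int64(2), np.int64(-35), np.int64(26)), (272, np.int64(1), np.int64(-31), np.int64(27)), (278, np.int64(2), np.int64(-27), np.int64(26)), (284, np.int64(2), np.int64(-23), np.int64(26)), (290, np.int64(1), np.int64(-20), np.int64(27)), (296, np.int64(2), np.int64(-16), np.int64(26)), (302, np.int64(2), np.int64(-12), np.int64(26)), (308, np.int64(9), np.int64(-7), np.int64(4)), (314, np.int64(11), np.int64(-4), np.int64(0)), (320, np.int64(11), np.int64(0), np.int64(-2)), (326, np.int64(11), np.int64(3), np.int64(-3)), (332, np.int64(11), np.int64(6), np.int64(-1)), (338, np.int64(8), np.int64(10), np.int64(9)), (344, np.int64(1), np.int64(15), np.int64(26)), (350, np.int64(1), np.int64(19), np.int64(27)), (356, np.int64(1), np.int64(22), np.int64(27)), (362, np.int64(1), np.int64(26), np.int64(27)), (368, np.int64(1), np.int64(30), np.int64(27)), (374, np.int64(1), np.int64(34), np.int64(26)), (380, np.int64(1), np.int64(38), np.int64(27))]
231 [(260, np.int64(-2), np.int64(-39), np.int64(25)), (266, np.int64(-2), np.int
[... 13782 characters left out ...]
-59)), (302, np.int64(-4), np.int64(-7), np.int64(-60)), (308, np.int64(-4), np.int64(-4), np.int64(-60)), (314, np.int64(-4), np.int64(-2), np.int64(-60)), (320, np.int64(-5), np.int64(0), np.int64(-59)), (326, np.int64(-5), np.int64(3), np.int64(-58)), (332, np.int64(-5), np.int64(5), np.int64(-59)), (338, np.int64(-4), np.int64(7), np.int64(-59)), (344, np.int64(-5), np.int64(10), np.int64(-59)), (350, np.int64(-4), np.int64(12), np.int64(-59)), (356, np.int64(-4), np.int64(15), np.int64(-60)), (362, np.int64(-5), np.int64(17), np.int64(-58)), (368, np.int64(0), np.int64(18), np.int64(-66)), (374, np.int64(3), np.int64(20), np.int64(-71)), (380, np.int64(10), np.int64(20), np.int64(-81))]
```

The fingers' inner faces are flush all the way up, and the depth shows them closed on the 34 mm cap, 55 mm behind the tips. I'll regrip with the cap at the grasp point, which means moving up 35 mm, for a sound hold.

>>> {"fn": "play_rows", "kwargs": {
  "commands": [
    {"x": 0, "y": 0, "z": 0, "wx": 0, "wy": 0, "wz": 0, "grip": 0.5},
    {"x": 0, "y": 0, "z": 0, "wx": 0, "wy": 0, "wz": 0, "grip": 0.5},
    {"x": 0, "y": 0, "z": 0, "wx": 0, "wy": 0, "wz": 0, "grip": 0.5},
    {"x": -0.001, "y": 0, "z": -0.015, "wx": 0, "wy": 0, "wz": 0, "grip": 0.5},
    {"x": 0, "y": 0, "z": -0.02, "wx": 0, "wy": 0, "wz": 0, "grip": 0.5},
    {"x": 0, "y": 0, "z": 0, "wx": 0, "wy": 0, "wz": 0, "grip": 0.1},
    {"x": 0, "y": 0, "z": 0, "wx": 0, "wy": 0, "wz": 0, "grip": 0.1},
    {"x": 0, "y": 0, "z": 0, "wx": 0, "wy": 0, "wz": 0, "grip": 0.1},
    {"x": 0, "y": 0, "z": 0, "wx": 0, "wy": 0, "wz": 0, "grip": 0.1},
    {"x": 0, "y": 0, "z": 0, "wx": 0, "wy": 0, "wz": 0, "grip": 0.1}
  ],
  "squeeze": 50
}}

```text
clock: 6.35
eef_pos: [553.8, 126.3, 128.6]
eef_rot: [-3.141, -0.001, -0.0]
wrist_force: [-0.7, 3.0, 7.0]
finger_gap: 32.2
```

>>> {"fn": "play_rows", "kwargs": {
  "commands": [
    {"x": 0, "y": 0, "z": 0, "wx": 0, "wy": 0, "wz": 0, "grip": 0.1},
    {"x": 0, "y": 0, "z": -0.005, "wx": 0, "wy": 0, "wz": 0, "grip": 0.1},
    {"x": 0, "y": 0, "z": -0.015, "wx": 0, "wy": 0, "wz": 0, "grip": 0.1},
    {"x": 0, "y": 0, "z": -0.02, "wx": 0, "wy": 0, "wz": 0, "grip": 0.1},
    {"x": 0, "y": 0, "z": -0.02, "wx": 0, "wy": 0, "wz": 0, "grip": 0.1},
    {"x": 0, "y": 0, "z": -0.02, "wx": 0, "wy": 0, "wz": 0, "grip": 0.1},
    {"x": 0, "y": 0, "z": -0.02, "wx": 0, "wy": 0, "wz": 0, "grip": 0.1},
    {"x": 0, "y": 0, "z": -0.01, "wx": 0, "wy": 0, "wz": 0, "grip": 0.1},
    {"x": 0, "y": 0, "z": 0, "wx": 0, "wy": 0, "wz": 0, "grip": 0.1}
  ]
}}

```text
clock: 7.48
eef_pos: [553.7, 126.0, 238.9]
eef_rot: [-3.141, -0.001, -0.001]
wrist_force: [-1.0, -0.0, -2.2]
finger_gap: 32.2
```

```bash
python3 - <<'E'
from h import *
p,d=snap('wrist','w4')
p,d=snap('scene','s4');cv2.imwrite('pics/s4c.png',cv2.resize(p[100:280,190:350,::-1],None,fx=3.3,fy=3.3))
E
```

```text
(no output)
```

View pics/w4.png

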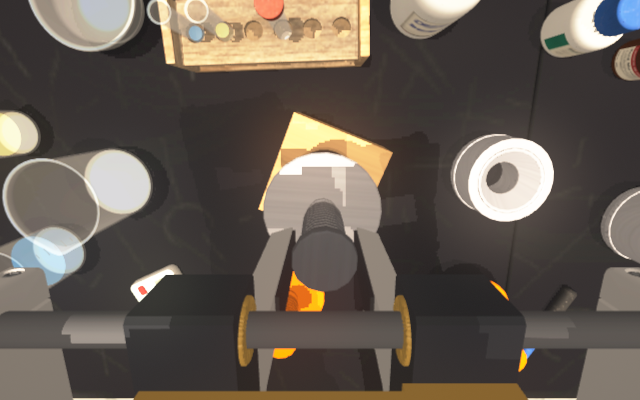

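View pics/s4c.png

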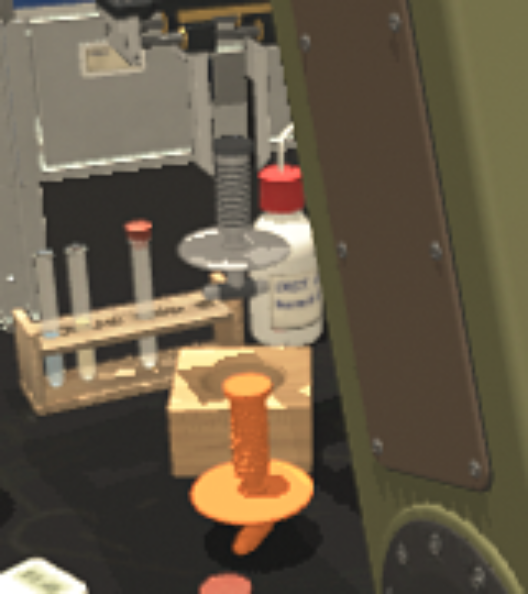

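The gauge is lifted and hangs upright between the fingers, with a wrist load of about 2.2 N. Next I'll carry it to beside the tall bushing.

>>> {"fn": "play_rows", "kwargs": {
  "commands": [
    {"x": -0.005, "y": 0.01, "z": 0, "wx": 0, "wy": 0, "wz": 0, "grip": 0.1},
    {"x": -0.005, "y": 0.02, "z": 0, "wx": 0, "wy": 0, "wz": 0, "grip": 0.1},
    {"x": -0.008, "y": 0.035, "z": 0, "wx": 0, "wy": 0, "wz": 0, "grip": 0.1},
    {"x": -0.008, "y": 0.035, "z": 0, "wx": 0, "wy": 0, "wz": 0, "grip": 0.1},
    {"x": -0.008, "y": 0.035, "z": 0, "wx": 0, "wy": 0, "wz": 0, "grip": 0.1},
    {"x": -0.008, "y": 0.035, "z": 0, "wx": 0, "wy": 0, "wz": 0, "grip": 0.1},
    {"x": -0.008, "y": 0.035, "z": 0, "wx": 0, "wy": 0, "wz": 0, "grip": 0.1},
    {"x": -0.008, "y": 0.035, "z": 0, "wx": 0, "wy": 0, "wz": 0, "grip": 0.1},
    {"x": -0.005, "y": 0.025, "z": 0, "wx": 0, "wy": 0, "wz": 0, "grip": 0.1},
    {"x": -0.002, "y": 0.01, "z": 0, "wx": 0, "wy": 0, "wz": 0, "grip": 0.1},
    {"x": 0, "y": 0, "z": 0, "wx": 0, "wy": 0, "wz": 0, "grip": 0.1},
    {"x": 0, "y": 0, "z": 0, "wx": 0, "wy": 0, "wz": 0, "grip": 0.1}
  ]
}}

```text
clock: 9.07
eef_pos: [488.5, -148.3, 238.4]
eef_rot: [-3.141, -0.0, 0.0]
wrist_force: [-0.5, -1.0, -3.0]
finger_gap: 32.6
```

```bash
cat > m.py <<'E'
from h import *
import sys
f=sys.argv[1]
T=wristT();p,d=snap('wrist',f);W=wcloud(d,T);A=W.reshape(-1,3);A=A[np.isfinite(A[:,0])]
s=manip.read_state();print(s['eef_pos'].round(1),s['eef_rot'].round(4))
e=s['eef_pos']
# disc: points near expected height within 60mm of tcp
D=A[(np.hypot(A[:,0]-e[0],A[:,1]-e[1])<60)&(A[:,2]<e[2]-45)&(A[:,2]>e[2]-85)]
n=np.linalg.lstsq(np.c_[D[:,:2]-e[:2],np.ones(len(D))],D[:,2],rcond=None)[0];print('disc',len(D),'plane',n.round(3),D[:,2].mean())
H=cv2.convexHull(D[:,:2].astype(np.float32))[:,0]
# far (+x) half arc fit
arc=H[H[:,0]>e[0]-5];print('disc circle',fitc(arc.astype(float)))
for nm,c0,z0 in[('tall',(490,-273),80),('short',(554,-75),56)]:
    B=A[(np.hypot(A[:,0]-c0[0],A[:,1]-c0[1])<56)&(abs(A[:,2]-z0)<6)]
    if len(B)>50:
        c,r=cv2.minEnclosingCircle(B[:,:2].astype(np.float32));h=cv2.convexHull(B[:,:2].astype(np.float32))[:,0]
        print(nm,len(B),np.median(B[:,2]),c,r,fitc(h.astype(float)))
E
python3 m.py w5
```

```text
[ 488.6 -148.2  238.4] [-3.1415e+00 -0.0000e+00  4.0000e-04]
disc 6841 plane [-3.00000e-03  1.80000e-02  1.76446e+02] 176.40028664457944
disc circle (array([ 488.30669047, -149.02117294]), np.float64(43.725757597728126))
tall 4027 80.73219266840152 (488.7926330566406, -275.6596374511719) 45.97905731201172 (array([ 488.91579467, -275.57151885]), np.float64(45.67099632074063))
short 4135 56.45111370634123 (552.2969360351562, -77.30403137207031) 46.00904083251953 (array([552.27351195, -77.55804234]), np.float64(45.61302010486911))
```

View pics/w5.png

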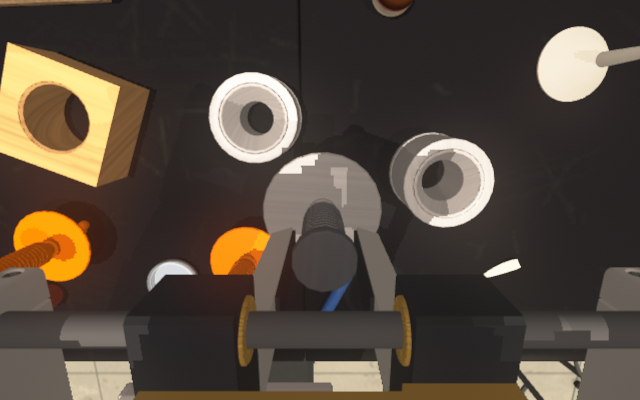

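This wrist view shows the short bushing at (255,117), the tall bushing at (442,181) and the gauge disc at (322,210). The offset from disc to tall mouth is (+0.5, -126.6) mm and about 90 mm down. I'll centre over the bore and start down.

>>> {"fn": "play_rows", "kwargs": {
  "commands": [
    {"x": 0, "y": 0.01, "z": 0, "wx": 0, "wy": 0, "wz": 0, "grip": 0.1},
    {"x": 0, "y": 0.02, "z": 0, "wx": 0, "wy": 0, "wz": 0, "grip": 0.1},
    {"x": 0, "y": 0.03, "z": 0, "wx": 0, "wy": 0, "wz": 0, "grip": 0.1},
    {"x": 0, "y": 0.03, "z": 0, "wx": 0, "wy": 0, "wz": 0, "grip": 0.1},
    {"x": 0, "y": 0.0215, "z": 0, "wx": 0, "wy": 0, "wz": 0, "grip": 0.1},
    {"x": 0.0005, "y": 0.015, "z": 0, "wx": 0, "wy": 0, "wz": 0, "grip": 0.1},
    {"x": 0, "y": 0, "z": 0, "wx": 0, "wy": 0, "wz": 0, "grip": 0.1},
    {"x": 0, "y": 0, "z": 0.02, "wx": 0, "wy": 0, "wz": 0, "grip": 0.1},
    {"x": 0, "y": 0, "z": 0.015, "wx": 0, "wy": 0, "wz": 0, "grip": 0.1},
    {"x": 0, "y": 0, "z": 0.005, "wx": 0, "wy": 0, "wz": 0, "grip": 0.1},
    {"x": 0, "y": 0, "z": 0, "wx": 0, "wy": 0, "wz": 0, "grip": 0.1}
  ]
}}

```text
clock: 10.5
eef_pos: [489.0, -275.2, 198.6]
eef_rot: [-3.142, -0.0, -0.0]
wrist_force: [0.5, -0.3, -2.5]
finger_gap: 32.3
```

```bash
python3 m.py w6;python3 - <<'E'
from h import *
snap('top','t6')
im=cv2.imread('pics/t6.png');a=cv2.resize(im[150:270,350:480],None,fx=4,fy=4)
cv2.imwrite('pics/t6c.png',a)
E
```

```text
[ 489.1 -275.4  198.9] [ 3.1413e+00 -5.0000e-04 -3.0000e-04]
disc 6832 plane [-3.00000e-03  1.90000e-02  1.36532e+02] 136.48636568940816
disc circle (array([ 488.88913111, -275.87084161]), np.float64(43.6386530419213))
tall 796 80.75513581321658 (505.7319641113281, -276.3656311035156) 42.4941291809082 (array([ 489.1075916 , -275.78019009]), np.float64(45.425965232492054))
short 5403 56.30510557172801 (551.3292846679688, -77.63290405273438) 46.76272964477539 (array([552.16593819, -77.70054281]), np.float64(45.9151538922681))
```

View pics/w6.png

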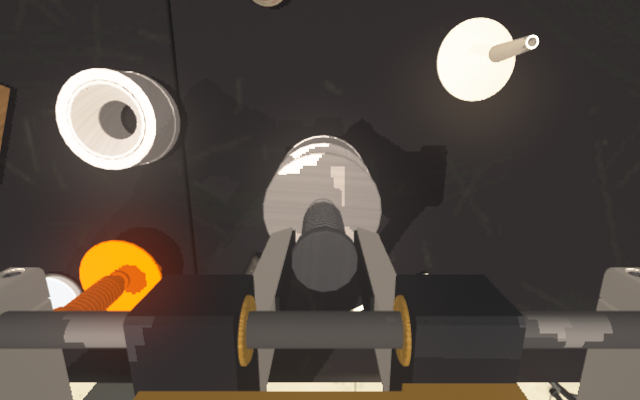

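The disc (488.9,-275.9) and the mouth (489.1,-275.8) line up to within 0.3 mm, with about 50 mm still to go.

>>> {"fn": "play_rows", "kwargs": {
  "commands": [
    {"x": 0, "y": 0, "z": 0.01, "wx": 0, "wy": 0, "wz": 0, "grip": 0.1},
    {"x": 0, "y": 0, "z": 0.006, "wx": 0, "wy": 0, "wz": 0, "grip": 0.1},
    {"x": 0, "y": 0, "z": 0.005, "wx": 0, "wy": 0, "wz": 0, "grip": 0.1},
    {"x": 0, "y": 0, "z": 0.005, "wx": 0, "wy": 0, "wz": 0, "grip": 0.1},
    {"x": 0, "y": 0, "z": 0.005, "wx": 0, "wy": 0, "wz": 0, "grip": 0.1},
    {"x": 0, "y": 0, "z": 0.005, "wx": 0, "wy": 0, "wz": 0, "grip": 0.1},
    {"x": 0, "y": 0, "z": 0.005, "wx": 0, "wy": 0, "wz": 0, "grip": 0.1},
    {"x": 0, "y": 0, "z": 0.004, "wx": 0, "wy": 0, "wz": 0, "grip": 0.1},
    {"x": 0, "y": 0, "z": 0.002, "wx": 0, "wy": 0, "wz": 0, "grip": 0.1},
    {"x": 0, "y": 0, "z": 0, "wx": 0, "wy": 0, "wz": 0, "grip": 0.1},
    {"x": 0, "y": 0, "z": 0, "wx": 0, "wy": 0, "wz": 0, "grip": 0.1}
  ]
}}

```text
clock: 11.98
eef_pos: [488.9, -275.4, 151.5]
eef_rot: [3.142, -0.0, -0.001]
wrist_force: [0.7, 0.5, -2.5]
finger_gap: 32.4
```

```bash
python3 m.py w7
```

```text
[ 488.9 -275.4  151.6] [ 3.1415e+00 -2.0000e-04 -5.0000e-04]
disc 7488 plane [-7.4000e-02  1.4000e-02  8.9688e+01] 88.53610926757597
disc circle (array([ 488.97222585, -275.65320921]), np.float64(45.553072348588984))
tall 579 80.428657129356 (489.3182678222656, -275.6730651855469) 45.66545104980469 (array([ 488.9069434 , -275.67759765]), np.float64(45.58184578511872))
short 7461 56.282596133015716 (551.937744140625, -77.6333236694336) 46.73725509643555 (array([552.05320702, -77.5492052 ]), np.float64(45.96599912068273))
```

View pics/w7.png

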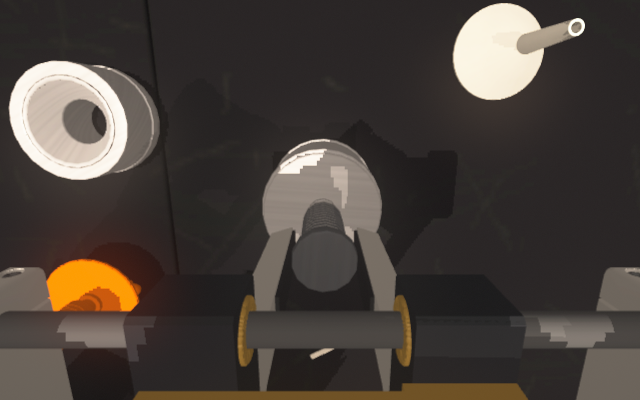

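The head is in the bore and the disc sits about 4 mm above the rim, with no load yet. I'll feel for contact.

>>> {"fn": "play_rows", "kwargs": {
  "commands": [
    {"x": 0, "y": 0, "z": 0.002, "wx": 0, "wy": 0, "wz": 0, "grip": 0.1},
    {"x": 0, "y": 0, "z": 0.0015, "wx": 0, "wy": 0, "wz": 0, "grip": 0.1},
    {"x": 0, "y": 0, "z": 0, "wx": 0, "wy": 0, "wz": 0, "grip": 0.1},
    {"x": 0, "y": 0, "z": 0, "wx": 0, "wy": 0, "wz": 0, "grip": 0.1}
  ],
  "squeeze": 60
}}

```text
clock: 12.52
eef_pos: [489.2, -275.4, 148.6]
eef_rot: [3.141, -0.001, -0.0]
wrist_force: [-1.2, 2.6, 5.5]
finger_gap: 32.3
```

>>> {"fn": "play_rows", "kwargs": {
  "commands": [
    {"x": 0, "y": 0, "z": 0.001, "wx": 0, "wy": 0, "wz": 0, "grip": 0.1},
    {"x": 0, "y": 0, "z": 0.001, "wx": 0, "wy": 0, "wz": 0, "grip": 0.1},
    {"x": 0, "y": 0, "z": 0.001, "wx": 0, "wy": 0, "wz": 0, "grip": 0.1},
    {"x": 0, "y": 0, "z": 0.001, "wx": 0, "wy": 0, "wz": 0, "grip": 0.1},
    {"x": 0, "y": 0, "z": 0, "wx": 0, "wy": 0, "wz": 0, "grip": 0.1}
  ]
}}

```text
clock: 13.15
eef_pos: [489.3, -275.3, 144.9]
eef_rot: [3.141, -0.001, -0.0]
wrist_force: [-1.0, 4.4, 8.5]
finger_gap: 32.5
```

>>> {"fn": "play_rows", "kwargs": {
  "commands": [
    {"x": 0, "y": 0, "z": 0.001, "wx": 0, "wy": 0, "wz": 0, "grip": 0.1},
    {"x": 0, "y": 0, "z": 0.001, "wx": 0, "wy": 0, "wz": 0, "grip": 0.1},
    {"x": 0, "y": 0, "z": 0.001, "wx": 0, "wy": 0, "wz": 0, "grip": 0.1},
    {"x": 0, "y": 0, "z": 0.001, "wx": 0, "wy": 0, "wz": 0, "grip": 0.1},
    {"x": 0, "y": 0, "z": 0.001, "wx": 0, "wy": 0, "wz": 0, "grip": 0.1},
    {"x": 0, "y": 0, "z": 0, "wx": 0, "wy": 0, "wz": 0, "grip": 0.1}
  ]
}}

```text
clock: 13.9
eef_pos: [489.4, -275.3, 140.3]
eef_rot: [3.141, -0.002, -0.0]
wrist_force: [-1.9, 4.8, 11.1]
finger_gap: 31.8
```

```bash
python3 m.py w8;python3 - <<'E'
import cv2
im=cv2.imread('pics/w8.png');cv2.imwrite('pics/w8c.png',cv2.resize(im[120:300,230:420],None,fx=3.3,fy=3.3))
E
```

```text
[ 489.4 -275.3  140.2] [ 3.1411e+00 -1.7000e-03 -4.0000e-04]
disc 7705 plane [-9.3000e-02  1.0000e-02  8.6945e+01] 85.40782791696095
disc circle (array([ 488.87330772, -275.76572317]), np.float64(45.69356898563068))
tall 2427 85.45457876019472 (489.4286193847656, -275.65594482421875) 45.83740997314453 (array([ 490.24424282, -275.55192385]), np.float64(44.61665020562146))
short 8057 56.31511069067653 (552.212890625, -77.21607971191406) 46.826595306396484 (array([552.05987002, -77.85404835]), np.float64(45.788653997327664))
```

View pics/w8c.png

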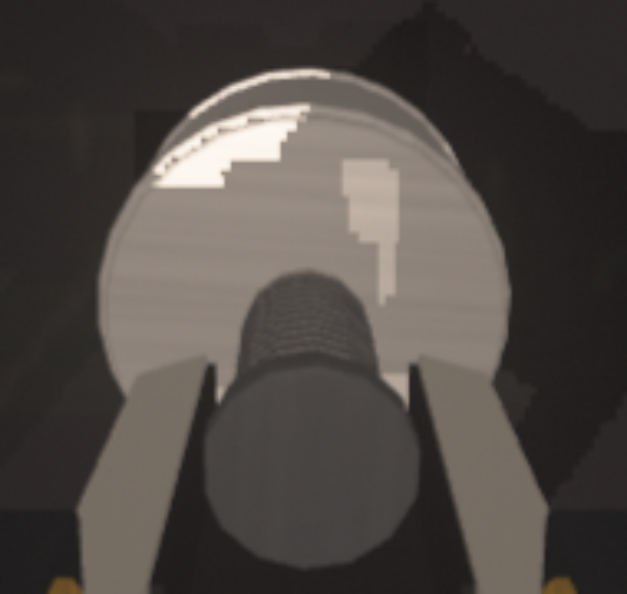

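The disc is on the rim (top at 85.4) and the handle is down about 8 mm. I'll continue to the stop, watching the force.

>>> {"fn": "play_rows", "kwargs": {
  "commands": [
    {"x": 0, "y": 0, "z": 0.001, "wx": 0, "wy": 0, "wz": 0, "grip": 0.1},
    {"x": 0, "y": 0, "z": 0.001, "wx": 0, "wy": 0, "wz": 0, "grip": 0.1},
    {"x": 0, "y": 0, "z": 0, "wx": 0, "wy": 0, "wz": 0, "grip": 0.1},
    {"x": 0, "y": 0, "z": 0, "wx": 0, "wy": 0, "wz": 0, "grip": 0.1}
  ]
}}

```text
clock: 14.45
eef_pos: [489.5, -275.3, 138.5]
eef_rot: [3.141, -0.002, -0.0]
wrist_force: [-1.8, 6.1, 13.8]
finger_gap: 32.4
```

>>> {"fn": "play_rows", "kwargs": {
  "commands": [
    {"x": 0, "y": 0, "z": 0.001, "wx": 0, "wy": 0, "wz": 0, "grip": 0.1},
    {"x": 0, "y": 0, "z": 0, "wx": 0, "wy": 0, "wz": 0, "grip": 0.1},
    {"x": 0, "y": 0, "z": 0, "wx": 0, "wy": 0, "wz": 0, "grip": 0.1}
  ]
}}

```text
clock: 14.82
eef_pos: [489.8, -275.5, 138.3]
eef_rot: [3.14, -0.003, -0.0]
wrist_force: [-5.3, 6.5, 19.8]
finger_gap: 32.2
```

```bash
cat > lk.py <<'E'
from h import *
import sys
T=wristT();p,d=snap('wrist',sys.argv[1]);W=wcloud(d,T)
print('cap top',np.nanmedian(W[282:306,306:344,2]),'disc top',np.nanmedian(W[190:210,285:300,2]),np.nanmedian(W[190:210,350:362,2]),manip.read_state()['eef_pos'])
E
python3 - <<'E'
from h import *
C=np.array(manip.camera_info('wrist')['tool_from_camera'])
for f in('w5','w6','w7','w8'):
    W=wcloud(np.load(f'pics/{f}.npy'),C);print(f,np.nanmedian(W[282:306,306:344,2]),np.nanmedian(W[190:210,285:300,2]),np.nanmedian(W[190:210,350:362,2]))
E
python3 lk.py w9
```

```text
w5 224.23383391683018 61.64479473619207 62.57325510949464
w6 197.0273058052222 61.74455591377398 62.54094736214631
w7 150.19026580109366 61.70533845303336 62.512642876974695
w8 138.57981597167495 53.387170362795274 54.0913877680412
cap top 1.498579421315867 disc top 86.53687024067797 86.15055290410176 [ 489.74103994 -275.44418263  138.29457356]
```

```bash
python3 - <<'E'
from h import *
C=np.array(manip.camera_info('wrist')['tool_from_camera'])
for f in('w5','w6','w7','w8','w9'):
    W=wcloud(np.load(f'pics/{f}.npy'),C);a=np.nanmedian(W[245:280,310:340,2]);b=np.nanmedian(W[190:210,350:362,2]);print(f,a,b,b-a)
E
```

```text
w5 -23.929153477619934 62.5732554197419 86.50240889736183
w6 -23.91129213663517 62.54094767197233 86.4522398086075
w7 -23.87590132647199 62.51264318667185 86.38854451314384
w8 -23.954481250315013 54.09138807867221 78.04586932898722
w9 -24.046814727453324 52.23592078214823 76.28273550960155
```

The cap-to-disc distance fell from 86.4 to 76.3 mm, a full 10 mm, with no slip in the fingers and the force rising at the stop. It is locked, so I'll lift straight out.

>>> {"fn": "play_rows", "kwargs": {
  "commands": [
    {"x": 0, "y": 0, "z": -0.002, "wx": 0, "wy": 0, "wz": 0, "grip": 0.1},
    {"x": 0, "y": 0, "z": -0.003, "wx": 0, "wy": 0, "wz": 0, "grip": 0.1},
    {"x": 0, "y": 0, "z": -0.005, "wx": 0, "wy": 0, "wz": 0, "grip": 0.1},
    {"x": 0, "y": 0, "z": -0.005, "wx": 0, "wy": 0, "wz": 0, "grip": 0.1},
    {"x": 0, "y": 0, "z": -0.005, "wx": 0, "wy": 0, "wz": 0, "grip": 0.1},
    {"x": 0, "y": 0, "z": -0.01, "wx": 0, "wy": 0, "wz": 0, "grip": 0.1},
    {"x": 0, "y": 0, "z": -0.015, "wx": 0, "wy": 0, "wz": 0, "grip": 0.1},
    {"x": 0, "y": 0, "z": -0.02, "wx": 0, "wy": 0, "wz": 0, "grip": 0.1},
    {"x": 0, "y": 0, "z": -0.02, "wx": 0, "wy": 0, "wz": 0, "grip": 0.1},
    {"x": 0, "y": 0, "z": -0.015, "wx": 0, "wy": 0, "wz": 0, "grip": 0.1},
    {"x": 0, "y": 0, "z": 0, "wx": 0, "wy": 0, "wz": 0, "grip": 0.1}
  ]
}}

```text
clock: 16.25
eef_pos: [489.2, -275.6, 237.2]
eef_rot: [3.14, -0.002, -0.0]
wrist_force: [-0.4, -1.0, -2.6]
finger_gap: 32.1
```

```bash
python3 m.py w10; python3 - <<'E'
from h import *
C=np.array(manip.camera_info('wrist')['tool_from_camera'])
W=wcloud(np.load(f'pics/w10.npy'),C);a=np.nanmedian(W[245:280,310:340,2]);b=np.nanmedian(W[190:210,350:362,2]);print(a,b,b-a)
p,d=snap('scene','s10')
E
```

```text
[ 488.9 -275.4  236.1] [ 3.1414e+00 -3.0000e-04 -6.0000e-04]
disc 6936 plane [1.00000e-03 1.70000e-02 1.85116e+02] 185.116097985545
disc circle (array([ 489.26607364, -276.48899594]), np.float64(43.64009490786814))
tall 1022 80.78190250900857 (504.01983642578125, -275.8033447265625) 42.78363800048828 (array([ 489.03059319, -275.87399218]), np.float64(45.484928465818726))
short 4277 56.248498434670125 (552.2251586914062, -77.78450012207031) 46.29276657104492 (array([552.25117495, -77.80807348]), np.float64(45.76792624723825))
-23.865909256163377 52.41535262979201 76.28126188595539
```

View pics/w10.png

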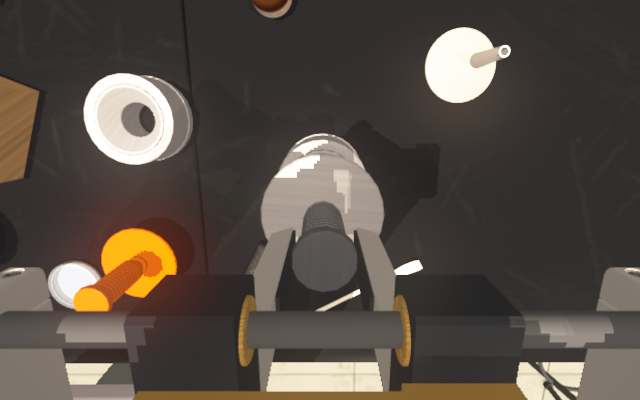

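The gauge is out, still locked (76.3 mm) and upright, and the bushing hasn't moved. Back to beside the stand.

>>> {"fn": "play_rows", "kwargs": {
  "commands": [
    {"x": 0.002, "y": -0.01, "z": 0, "wx": 0, "wy": 0, "wz": 0, "grip": 0.1},
    {"x": 0.005, "y": -0.02, "z": 0, "wx": 0, "wy": 0, "wz": 0, "grip": 0.1},
    {"x": 0.008, "y": -0.035, "z": 0, "wx": 0, "wy": 0, "wz": 0, "grip": 0.1},
    {"x": 0.008, "y": -0.035, "z": 0, "wx": 0, "wy": 0, "wz": 0, "grip": 0.1},
    {"x": 0.008, "y": -0.035, "z": 0, "wx": 0, "wy": 0, "wz": 0, "grip": 0.1},
    {"x": 0.008, "y": -0.035, "z": 0, "wx": 0, "wy": 0, "wz": 0, "grip": 0.1},
    {"x": 0.008, "y": -0.035, "z": 0, "wx": 0, "wy": 0, "wz": 0, "grip": 0.1},
    {"x": 0.008, "y": -0.035, "z": 0, "wx": 0, "wy": 0, "wz": 0, "grip": 0.1},
    {"x": 0.007, "y": -0.03, "z": 0, "wx": 0, "wy": 0, "wz": 0, "grip": 0.1},
    {"x": 0.002, "y": -0.01, "z": 0, "wx": 0, "wy": 0, "wz": 0, "grip": 0.1},
    {"x": 0, "y": 0, "z": 0, "wx": 0, "wy": 0, "wz": 0, "grip": 0.1},
    {"x": 0, "y": 0, "z": 0, "wx": 0, "wy": 0, "wz": 0, "grip": 0.1}
  ]
}}

```text
clock: 17.85
eef_pos: [552.9, 4.0, 235.9]
eef_rot: [3.141, 0.0, -0.001]
wrist_force: [0.2, 0.5, -2.0]
finger_gap: 32.6
```

```bash
python3 m.py w11; python3 - <<'E'
from h import *
W=wcloud(np.load('pics/w11.npy'),wristT())
m=(abs(W[...,2]-60)<5)&(np.hypot(W[...,0]-553,W[...,1]-125)<85)
# hole: rasterise world xy at 1mm
g=np.zeros((200,200),np.uint8);P=W[m];g[(P[:,0]-453).astype(int),(P[:,1]-25).astype(int)]=255
g=cv2.morphologyEx(g,cv2.MORPH_CLOSE,np.ones((5,5)));cv2.imwrite('pics/g.png',cv2.resize(g,None,fx=3,fy=3))
cs,h=cv2.findContours(g,cv2.RETR_CCOMP,2)
for c in cs:
    if len(c)>40:
        c=c[:,0].astype(float);q=np.c_[c[:,1]+453.5,c[:,0]+25.5];ctr,r=cv2.minEnclosingCircle(q.astype(np.float32));print(len(c),ctr,r,fitc(q))
E
```

```text
[552.9   3.8 236. ] [ 3.1415e+00  0.0000e+00 -1.5000e-03]
disc 6954 plane [-2.00000e-03  1.90000e-02  1.83871e+02] 183.83033740667491
disc circle (array([552.69319501,   3.27637646]), np.float64(43.68874182096466))
tall 3814 80.81726150988442 (489.03826904296875, -275.20050048828125) 46.89644241333008 (array([ 489.01853223, -275.16039127]), np.float64(45.865047861176876))
short 2888 56.6025757848567 (552.3674926757812, -77.21974182128906) 45.959007263183594 (array([552.45965497, -77.13751151]), np.float64(45.501407472201734))
286 (553.0, 123.5) 77.27396392822266 (array([552.96378238, 123.71617803]), np.float64(63.216287131865066))
104 (553.306884765625, 123.27890014648438) 34.26253890991211 (array([553.33664272, 123.47590255]), np.float64(33.48300167861161))
```

View pics/w11.png

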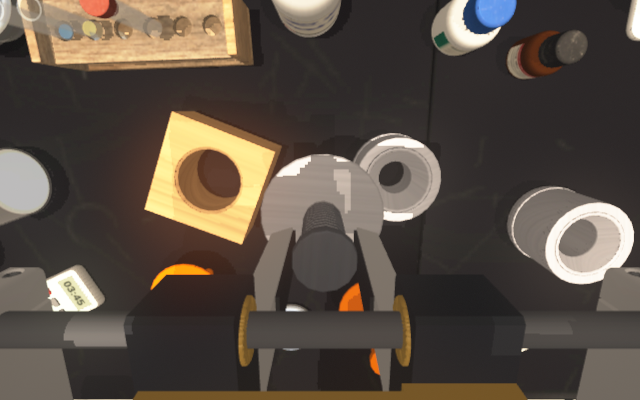

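The stand hole, at pixel (208,180), measures (553.3,123.5) with a radius of 33.5. The disc is at (552.7,3.3), so the shift is (+0.6,+120.2), then about 118 mm down.

>>> {"fn": "play_rows", "kwargs": {
  "commands": [
    {"x": 0, "y": -0.01, "z": 0, "wx": 0, "wy": 0, "wz": 0, "grip": 0.1},
    {"x": 0, "y": -0.02, "z": 0, "wx": 0, "wy": 0, "wz": 0, "grip": 0.1},
    {"x": 0, "y": -0.03, "z": 0, "wx": 0, "wy": 0, "wz": 0, "grip": 0.1},
    {"x": 0, "y": -0.03, "z": 0, "wx": 0, "wy": 0, "wz": 0, "grip": 0.1},
    {"x": 0.0006, "y": -0.02, "z": 0, "wx": 0, "wy": 0, "wz": 0, "grip": 0.1},
    {"x": 0, "y": -0.01, "z": 0, "wx": 0, "wy": 0, "wz": 0, "grip": 0.1},
    {"x": 0, "y": 0, "z": 0, "wx": 0, "wy": 0, "wz": 0, "grip": 0.1},
    {"x": 0, "y": 0, "z": 0.02, "wx": 0, "wy": 0, "wz": 0, "grip": 0.1},
    {"x": 0, "y": 0, "z": 0.02, "wx": 0, "wy": 0, "wz": 0, "grip": 0.1},
    {"x": 0, "y": 0, "z": 0.02, "wx": 0, "wy": 0, "wz": 0, "grip": 0.1},
    {"x": 0, "y": 0, "z": 0.01, "wx": 0, "wy": 0, "wz": 0, "grip": 0.1},
    {"x": 0, "y": 0, "z": 0, "wx": 0, "wy": 0, "wz": 0, "grip": 0.1}
  ]
}}

```text
clock: 19.4
eef_pos: [553.7, 124.1, 165.7]
eef_rot: [3.141, 0.001, -0.001]
wrist_force: [0.2, -1.1, -2.0]
finger_gap: 32.1
```

```bash
python3 m.py w12
```

```text
[554.  124.2 166.4] [-3.1415e+00 -4.0000e-04 -1.0000e-03]
disc 6963 plane [-4.00000e-03  1.90000e-02  1.13655e+02] 113.5894581009663
disc circle (array([553.40419688, 123.37407147]), np.float64(43.6822079913104))
short 5825 56.68949725693079 (552.222900390625, -76.68915557861328) 46.31138610839844 (array([552.35147092, -76.69931788]), np.float64(45.871489148813126))
```

View pics/w12.png

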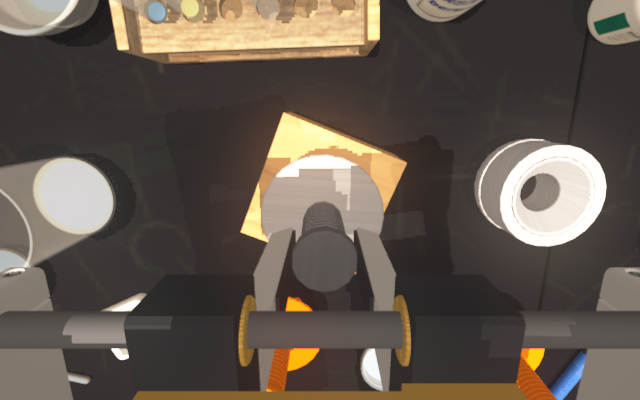

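The disc is over the hole to within 0.2 mm, with about 48 mm left.

>>> {"fn": "play_rows", "kwargs": {
  "commands": [
    {"x": 0, "y": 0, "z": 0.01, "wx": 0, "wy": 0, "wz": 0, "grip": 0.1},
    {"x": 0, "y": 0, "z": 0.01, "wx": 0, "wy": 0, "wz": 0, "grip": 0.1},
    {"x": 0, "y": 0, "z": 0.01, "wx": 0, "wy": 0, "wz": 0, "grip": 0.1},
    {"x": 0, "y": 0, "z": 0.008, "wx": 0, "wy": 0, "wz": 0, "grip": 0.1},
    {"x": 0, "y": 0, "z": 0.005, "wx": 0, "wy": 0, "wz": 0, "grip": 0.1},
    {"x": 0, "y": 0, "z": 0.002, "wx": 0, "wy": 0, "wz": 0, "grip": 0.1},
    {"x": 0, "y": 0, "z": 0, "wx": 0, "wy": 0, "wz": 0, "grip": 0.1},
    {"x": 0, "y": 0, "z": 0, "wx": 0, "wy": 0, "wz": 0, "grip": 0.1}
  ]
}}

```text
clock: 20.45
eef_pos: [553.9, 124.6, 121.3]
eef_rot: [-3.141, -0.001, -0.001]
wrist_force: [-0.2, -0.2, -2.4]
finger_gap: 32.2
```

>>> {"fn": "play_rows", "kwargs": {
  "commands": [
    {"x": 0, "y": 0, "z": 0.001, "wx": 0, "wy": 0, "wz": 0, "grip": 0.1},
    {"x": 0, "y": 0, "z": 0.001, "wx": 0, "wy": 0, "wz": 0, "grip": 0.1},
    {"x": 0, "y": 0, "z": 0.0005, "wx": 0, "wy": 0, "wz": 0, "grip": 0.1},
    {"x": 0, "y": 0, "z": 0, "wx": 0, "wy": 0, "wz": 0, "grip": 0.1},
    {"x": 0, "y": 0, "z": 0, "wx": 0, "wy": 0, "wz": 0, "grip": 0.1}
  ]
}}

```text
clock: 21.08
eef_pos: [553.9, 124.7, 118.7]
eef_rot: [-3.141, -0.001, -0.0]
wrist_force: [-0.8, 0.5, 2.3]
finger_gap: 31.7
```

Contact: the load changed from -2.4 to +2.3 N. I'll release slowly and rise.

>>> {"fn": "play_rows", "kwargs": {
  "commands": [
    {"x": 0, "y": 0, "z": 0, "wx": 0, "wy": 0, "wz": 0, "grip": 0.4},
    {"x": 0, "y": 0, "z": 0, "wx": 0, "wy": 0, "wz": 0, "grip": 0.5},
    {"x": 0, "y": 0, "z": 0, "wx": 0, "wy": 0, "wz": 0, "grip": 0.7},
    {"x": 0, "y": 0, "z": 0, "wx": 0, "wy": 0, "wz": 0, "grip": 0.9},
    {"x": 0, "y": 0, "z": 0, "wx": 0, "wy": 0, "wz": 0, "grip": 0.9},
    {"x": 0, "y": 0, "z": 0, "wx": 0, "wy": 0, "wz": 0, "grip": 0.9},
    {"x": 0, "y": 0, "z": -0.01, "wx": 0, "wy": 0, "wz": 0, "grip": 0.9},
    {"x": 0, "y": 0, "z": -0.03, "wx": 0, "wy": 0, "wz": 0, "grip": 0.9},
    {"x": 0, "y": 0, "z": -0.04, "wx": 0, "wy": 0, "wz": 0, "grip": 0.9},
    {"x": 0, "y": 0, "z": -0.04, "wx": 0, "wy": 0, "wz": 0, "grip": 0.9},
    {"x": 0, "y": 0, "z": 0, "wx": 0, "wy": 0, "wz": 0, "grip": 0.9}
  ]
}}

```text
clock: 22.45
eef_pos: [554.7, 124.7, 242.2]
eef_rot: [-3.141, -0.006, -0.001]
wrist_force: [-0.2, 0.2, 0.1]
finger_gap: 85.1
```

```bash
python3 - <<'E'
from h import *
T=wristT();p,d=snap('wrist','w13')
A=wcloud(d,T).reshape(-1,3);A=A[np.isfinite(A[:,0])]
r=np.hypot(A[:,0]-553.5,A[:,1]-123.5)
s=A[(r<40)&(A[:,2]>132)];c=cv2.minEnclosingCircle(s[:,:2].astype(np.float32));print('cap',s.mean(0),c,np.median(s[:,2]))
D=A[(r<42)&(abs(A[:,2]-65)<6)];print('disc',np.linalg.lstsq(np.c_[D[:,:2]-[553.5,123.5],np.ones(len(D))],D[:,2],rcond=None)[0])
p,d=snap('scene','s13');cv2.imwrite('pics/s13c.png',cv2.resize(p[100:280,190:350,::-1],None,fx=3.3,fy=3.3))
print(manip.read_state())
E
```

```text
cap [576.85940612 121.58727264 339.7907472 ] ((571.4886474609375, 122.58751678466797), 34.23963928222656) 357.96458595561694
disc [ 3.43222756e-04 -1.18405381e-03  6.59740819e+01]
{'clock': 22.55, 'joints': array([1.56748195e-01, 3.16145815e-01, 1.42310602e+00, 1.01478988e-05,
       1.40227937e+00, 1.72804221e+00]), 'qd': array([-0.00061337,  0.02054904,  0.02168925,  0.00075282, -0.00226142,
        0.00060554]), 'effort': array([ 3.60288948e-02, -5.75860763e+01, -3.82002103e+01,  4.60157185e-03,
        2.50241911e-02, -6.22256448e-05]), 'eef_pos': array([553.5555129 , 124.54353998, 238.39310221]), 'eef_rot': array([-3.14157315e+00, -5.91208407e-05, -4.99392003e-04]), 'wrist_force': array([-0.83087192,  0.14026014, -0.40661298]), 'moment': array([0.03450645, 0.00371999, 0.03740361]), 'finger_gap': 84.68991539224395}
```

View pics/w13.png

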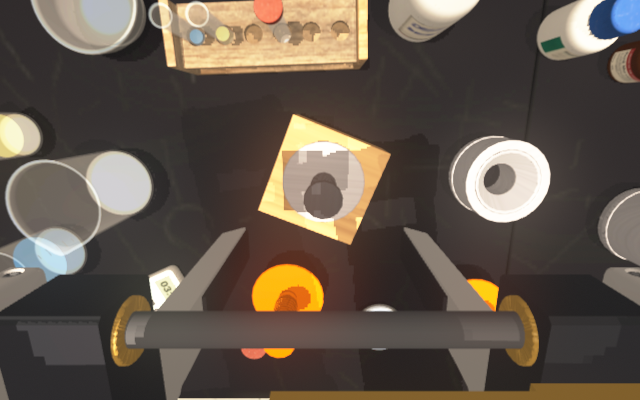

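View pics/s13c.png

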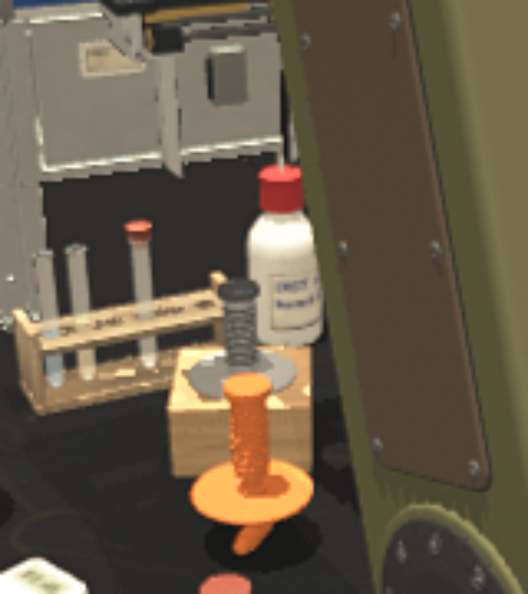

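The gauge hangs upright in the stand with the disc flat (top about 65-66). The fingers are clear. I'll do a final cap and disc check, then hand in.

```bash
python3 - <<'E'
from h import *
T=wristT();p,d=snap('wrist','w14')
W=wcloud(d,T);A=W.reshape(-1,3);A=A[np.isfinite(A[:,0])]
r=np.hypot(A[:,0]-553.5,A[:,1]-123.5)
s=A[(r<40)&(A[:,2]>132)&(A[:,2]<160)];print('cap',np.median(s[:,2]),cv2.minEnclosingCircle(s[:,:2].astype(np.float32)))
D=A[(r<60)&(abs(A[:,2]-66)<2.0)];print('disc',np.median(D[:,2]),cv2.minEnclosingCircle(D[:,:2].astype(np.float32)))
d=np.load('pics/w14.npy')
for nm,c0,z0 in[('short',(552.3,-77.3),56)]:
    B=A[(np.hypot(A[:,0]-c0[0],A[:,1]-c0[1])<56)&(abs(A[:,2]-z0)<6)];print(nm,cv2.minEnclosingCircle(B[:,:2].astype(np.float32)))
print(manip.sign_off())
E
```

```text
cap 141.8919943507329 ((553.738037109375, 123.72793579101562), 16.805421829223633)
disc 65.93568531431347 ((555.6992797851562, 122.72982788085938), 46.02910232543945)
short ((552.3638305664062, -76.96184539794922), 46.32954025268555)
the job is handed in; nothing more can be done
None
```

I gauged the bore of the taller bushing (pixel (409,209), 80 mm rim), locked the gauge there and hung it back in its stand. The job is handed in at about 22.6 s of the 54 s allowed; `sign_off` reports no verdict.

- **Grip:** My first grip closed high on the handle's cap because the fingers are flush all the way up. I regripped with the cap at the grasp point before lifting, and nothing slipped after that.
- **Insertion and lock:** The disc lined up with the mouth to within about 0.3 mm. It came to rest on the rim (top at 85.4 mm), and I pressed the handle down about 10.2 mm, where the force rose from 14 N to 20 N at the stop.
- **Final state:**
  - The gauge hangs upright, with the cap centre within about 0.5 mm of the hole centre measured earlier.
  - The disc top is level, at about 65.9 mm. That is 1 mm over nominal and within calibration.
  - Cap to disc is still about 76 mm, so it is still locked.
  - The fingers were open and well clear of the gauge.
- **Bushings:** Wrist-camera readings put the tall bushing within about 1 mm of its place before and after gauging. The short one stayed put too.
- **Not checked:** I never saw the plunger width directly, because the tips were hidden in the bore and then in the stand. The 40–49 mm width is inferred from locking in the 44 mm bore.
- **Disagreement:** The final disc circle fit was loose because it picked up nearby stand pixels. It gave radius 46 mm (nominal 44) and a centre about 2 mm off, so I relied on the cap position instead.

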